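Align a detector lamp to its index mark and clamp it

ROBOT

A 6-joint arm with a two-finger parallel gripper is mounted at the origin on the work surface. World frame = base frame: x ahead of the robot, y to its left, z up, the work surface at z = 0. Lengths are in m, angles in degrees, forces in N, time in s.
With the tool pointing down it reaches from about 0.4 to 0.825 m from the base axis. Payload 7 kg.
Tool frame: the origin (TCP) lies on the centre line of the jaws, within the pads' length; the fingertips stand 19 mm ahead of it and the grasp point (between the pads) is the TCP (r.tips_ahead is the distance from the TCP to the fingertips, in m); z points along the fingers, y is the line along which they close (so a half turn about z gives the same grasp; the last joint's range is limited). The gripper opens to 88 mm and grips with 3 to 60 N. Pads are 19 mm wide; open, the fingers measure 130 mm over their backs; the gripper's body (78 mm by 193 mm) begins 47 mm behind the grasp point.
Start: joints at [82.34, 20.546, 0.682, 0, -70.136, -16.507], TCP at [0.276, 0.616, 0.246] pointing down, gripper open.
Joint ranges: [-176.03, 176.03], [-82.01, 121.73], [-58.28, 71.71], [-173.87, 95.51], [-174.79, -0.11], [-173.66, 173.66]. Speed limits (degrees/s): [136.94, 136.94, 172.46, 180, 180, 180].

INTERFACE

Orientations are given as [roll, pitch, yaw] about the fixed x, y, z axes, in that order (R = Rz(yaw) Ry(pitch) Rx(roll)).
In Python, from plant import r, viewer, close_job gives the robot as it stands. The module is installed in compiled form; this text tells all that it offers.
- The arm moves only by the tool arm_command, never from a script. Its arguments are lists of equal length, an entry for each row: "travel": the shift along the world's x, y, z scaled (see below), a list of three; "delta_rot": the turn, a rotation vector about the world's x, y, z scaled (see below), a list of three. In form: {"travel": [[dx, dy, dz], ...], "delta_rot": [[rx, ry, rz], ...]}. A call has 1 to 20 rows; each row is the pose to reach, as a shift and turn from the pose commanded when the call began; what a row does not reach only later rows make up. The controller multiplies each number of a shift by 0.5 m and each number of a turn by 90 degrees. A row lasts 1/8 s, in which the tool goes at most 62.5 mm and 10.7 degrees, less where a joint would pass 70% of its speed; a pose out of reach is approached as far as the arm can. A call with a number of a shift or a turn outside -1 to 1 is refused whole. A call with a gripper value outside its range is refused whole. "grip" is the opening, from 0 (shut) to 1 (fully open), set as the call begins (left out, the last holds). The fingers move at their own pace and stop on an object; "newtons" is the grip in N (left out, the last holds). Time passes only in rows, so rows that repeat a pose let the fingers close. It gives the time, the measured TCP pose, the force, the opening and the grip force at its end, in the units of the state.
- r.get_state(): the state, without advancing time (a new reading comes with each control period).
- viewer.capture(name): name is "scene" or "side" or "wrist"; returns a dict with "img" (420x560x3 uint8, red, green, blue), "camera_matrix" (3x3 intrinsics, pixels), "R" (3x3) and "t" (3): a world point X has camera coordinates R X + t; the wrist camera has in their place "mount" (4x4, takes a point from camera to tool coordinates, whose origin is the TCP and whose axes are the flange's). Camera axes: x right, y down, z forward; pixel columns grow to the right and rows downward; lengths in m; the calibration is good to about 2 mm. A picture is of the moment at which its call begins: read the wrist's pose just before it. There is no depth.
- close_job(): hands the job in; it is judged then, once.
The state is a dict: "time_s": time; "joints": joint angles; "qd": joint speeds; "joint_torque": joint torques, N m; "tcp_pos": TCP position; "eef_rot": TCP orientation; "contact_force": force on the tool from outside, world axes, zero at the start; "moment": the same for the moment, N m; "gripper_width": finger opening in m; "gripper_force": force on a finger pad.
Only numpy, scipy, OpenCV 4.12 (cv2) and the standard library are available. Lean on these libraries where they do the work, as an engineer would, in place of code of your own. Each camera call takes 0.05 s, during which the arm holds its last target. There are 200 camera calls.

TASK

The lamp in the uncovered detector module is clamped facing the wrong way. Turn the black clamp knob counter-clockwise until it is fully loose, turn the lamp about its upright axis by its black cap until its blue pointer points at the middle of the red index post, then turn the knob clockwise to its stop so the lamp is clamped again, still standing upright in its nest and still pointing at the post. Leave everything else on the bench where it is.

Things in the scene. Friction and masses are not known exactly. Their poses are not given: they have to be found in the camera images.
- module: beige fixed box, 45 mm high, spanning x -75 to +125, y -140 to +140 mm of its origin (bench level). On its top: lamp nest (centre x 0, y -65 mm) and clamp knob (axis x 0, y +65 mm). Nest: fixed pads 24 mm high behind the lamp (away from the knob) and on either side (1.5 mm clear), and a 22 mm high jaw driven by the knob: tight, it presses the lamp on the back pad; loose, it is 2 mm off
- lamp: loose lamp standing in the nest, 71 mm high, 0.16 kg. Origin: centre of its underside (on the module top), z up its axis. White barrel 40 mm diameter to 30 mm height; metal flange 50 mm diameter, 30 to 35 mm; above it the black ribbed round cap to grip, 36 mm diameter, 35 to 71 mm. Blue pointer 7 mm wide on the flange along the lamp's own -x, to 50 mm from the axis
- pointer_tip (a point): outer end of the lamp's blue pointer, 50 mm from the lamp axis, 32.5 mm above the lamp's underside
- mark: red index post fixed on the module's top. The origin is not on the post but on the nest's axis, at the height of the module's top. The post stands along this body's own -x: 10 mm wide, 34 mm high, from 56 to 68 mm from the axis. It may stand in any direction around the nest except towards the knob
- mark_top (a point): centre of the top face of the red index post, 62 mm from the nest's axis
- clamp (a joint): angle of the black clamp knob, rad: 0 is fully loose (a stop), 1.4 is fully tight (a stop); it grows clockwise seen from above. The jaw meets the lamp at about 1.1
- clamp_grip (a point): point on the clamp knob's axis at the height to grip; it turns with the knob, its x along the grip bar. The bar is black, 46 x 14 mm, from 57 to 89 mm above the bench (this point at 82 mm), on a round base of 72 mm diameter. With the clamp at 0 the bar lies along the module's x; at angle q it is turned q clockwise from there
- vial: bystander: amber glass vial, 16 mm diameter, 34 mm high, standing on the module's top; origin under its centre
- spanner: bystander: steel spanner 140 mm long, lying on the bench in front of the module
- column: bystander: steel tube with square ends, 150 mm long, 20 mm high, lying on the bench beside the module
- jar: bystander: jar, 56 mm diameter, 75 mm high, white cap, beside the module; origin under its centre
- bottle: bystander: glass bottle, 86 mm diameter, 180 mm high, blue cap; origin under its centre
- beaker: bystander: glass cup, 70 mm diameter, 90 mm high; origin under its centre
Mind the look-alikes: they are no part of the job. Leave any purple look-alike of the lamp alone.

How it is judged (in metres and radians):
On the way, in this order (a step that is already met when the one before it is completed fails the run):
1. the clamp knob is turned loose (below 0.35 rad) (value of joint clamp below 0.35 rad), for 0.1 s.
2. with the clamp still loose, the lamp's pointer is turned to the red post (tip within 9 mm of the post's centre line) (y of pointer_tip in the frame of mark between -0.009 and 0.009 m and x of pointer_tip in the frame of mark below -0.04 m and value of joint clamp below 0.6 rad), for 0.2 s.
At the end, for the whole second after the job is handed in: The pointer tip lies within 6 mm of the red post's centre line (about 7 degrees), on the post's side; the clamp knob is tight (above 1.25 rad); the lamp stands upright (within 0.08 rad), at rest, on the nest floor (within 4 mm) and within 4 mm of the nest's axis (y of pointer_tip in the frame of mark between -0.006 and 0.006 m and x of pointer_tip in the frame of mark below -0.04 m and value of joint clamp above 1.25 rad and angle between lamp's own z axis and vertical below 0.08 rad and horizontal distance between lamp and mark below 0.004 m and z of lamp in the frame of mark between -0.004 and 0.004 m and linear speed of lamp below 0.02 m/s); the robot touches nothing.
It fails at once if a bystander (vial, spanner, column, jar, bottle, beaker) is moved by more than 25 mm (distance of any of vial, spanner, column, jar, bottle, beaker from where it was at the start of the episode above 0.025 m).
It also fails if it takes over 72 s, if anything falls off the work surface, if the arm or the gripper's body presses on something with over 40 N, if the wrist force passes 120 N, or if a joint passes its speed limit or range.

## Working session

There is one attempt and no reset: what is moved stays moved. The work goes in short steps, Python scripts to look and compute and a tool call to move; the robot and the scene stay as the last step left them, time stands still between calls to the robot, and variables do not carry over. Pictures are saved under pics/ and viewed, at most 10 in all, crops included, and the job is handed in when it is done.

Besides the shell and the picture viewer there is one more tool, called after ">>>" as a command line: name --argument value ..., lists and objects as JSON in quotes. arm_command: Moves the arm, as the interface text tells. Shifts and turns lie within -1 to 1; 1 stands for 0.5 m of shift or 90 degrees of turn. Its arguments: {"type":"object","properties":{"travel":{"type":"array"},"delta_rot":{"type":"array"},"grip":{"type":"number"},"newtons":{"type":"number"}},"required":["travel","delta_rot"]}

```bash
mkdir -p pics
cat > h.py <<'E'
import numpy as np,cv2,pickle
from plant import r,viewer,close_job
from scipy.spatial.transform import Rotation as Ro
def cap(name,fn):
    s=r.get_state(); c=viewer.capture(name)
    if name=='wrist':
        T=np.eye(4);T[:3,:3]=Ro.from_euler('xyz',s['eef_rot'],degrees=True).as_matrix();T[:3,3]=s['tcp_pos']
        M=np.linalg.inv(T@np.array(c['mount']));c['R']=M[:3,:3];c['t']=M[:3,3]
    c['R']=np.array(c['R']);c['t']=np.array(c['t']).ravel();c['K']=np.array(c['camera_matrix'])
    cv2.imwrite('pics/'+fn+'.png',c['img'][:,:,::-1]); pickle.dump(c,open('pics/'+fn+'.pkl','wb')); return c
def load(fn): return pickle.load(open('pics/'+fn+'.pkl','rb'))
def ray(c,uv):
    d=c['R'].T@np.linalg.solve(c['K'],[uv[0],uv[1],1.]); o=-c['R'].T@c['t']; return o,d
def onz(c,uv,z):
    o,d=ray(c,uv); return o+d*(z-o[2])/d[2]
def tri(*obs):
    A=np.zeros((3,3));b=np.zeros(3)
    for c,uv in obs:
        o,d=ray(c,uv);d=d/np.linalg.norm(d);P=np.eye(3)-np.outer(d,d);A+=P;b+=P@o
    X=np.linalg.solve(A,b); return X
def proj(c,X):
    p=c['K']@(c['R']@np.array(X,float)+c['t']); return p[:2]/p[2]
E
python3 - <<'E'
from h import *
print(r.get_state())
im=[cap(n,n+'0')['img'] for n in('scene','side','wrist')]
for n in('scene','side','wrist'):
    c=load(n+'0');print(n,-c['R'].T@c['t'],c['K'][0,0])
E
```

```text
{'time_s': 0.0, 'joints': array([ 8.23401424e+01,  2.05918402e+01,  6.34112680e-01, -1.83281409e-02,
       -7.01332821e+01, -1.65060340e+01]), 'qd': array([-0.0172288 ,  0.05820076, -0.04994942, -0.09933312,  0.00444482,
       -0.0683693 ]), 'joint_torque': array([ 1.62910026e-03, -5.82714415e+01,  2.93058836e+01,  6.99696198e+00,
        6.97512121e-03, -1.62443766e-04]), 'tcp_pos': array([0.27618863, 0.61543277, 0.24462627]), 'eef_rot': array([ 1.79907845e+02, -9.34007765e-03, -2.41721263e+01]), 'contact_force': array([ 0.05858108,  0.26190428, -0.37423424]), 'moment': array([ 0.01079342,  0.00560935, -0.02067181]), 'gripper_force': 0.0, 'gripper_width': 0.08719326617102945}
scene [1.23554897 0.34949854 0.94979356] 398.3937578915545
side [ 0.12208211 -0.85028629  1.17875449] 453.2484859316487
wrist [0.34582176 0.58260244 0.38516074] 320.84827957586106
```

View pics/scene0.png

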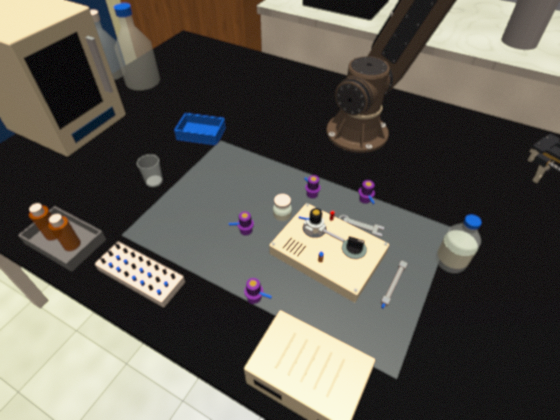

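View pics/side0.png

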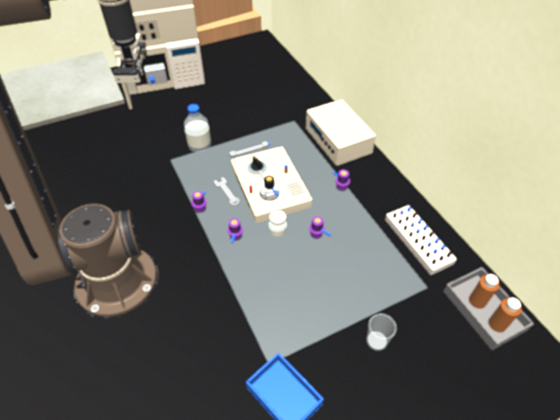

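The module has the lamp at scene (316,214) / side (269,183) and the knob at scene (355,243) / side (257,162). The four purple things are look-alikes. I'll enlarge both views to tell the red post from the amber vial.

Run:
```python
from h import *
a=load('scene0')['img'][185:305,255:405];b=load('side0')['img'][140:225,220:320]
a=cv2.resize(a,None,fx=4,fy=4,interpolation=3);a=a[:, :400] if 0 else cv2.resize(load('scene0')['img'][190:300,265:395],(520,440),interpolation=3)
b=cv2.resize(load('side0')['img'][145:220,225:315],(270*4//4*1,225),interpolation=3)
cv2.imwrite('pics/crop.png',np.hstack([cv2.resize(load('scene0')['img'][195:305,265:365],(400,440),interpolation=3),cv2.resize(load('side0')['img'][143:231,230:310],(400,440),interpolation=3)])[:,:,::-1])
```

```text
(no output)
```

View pics/crop.png

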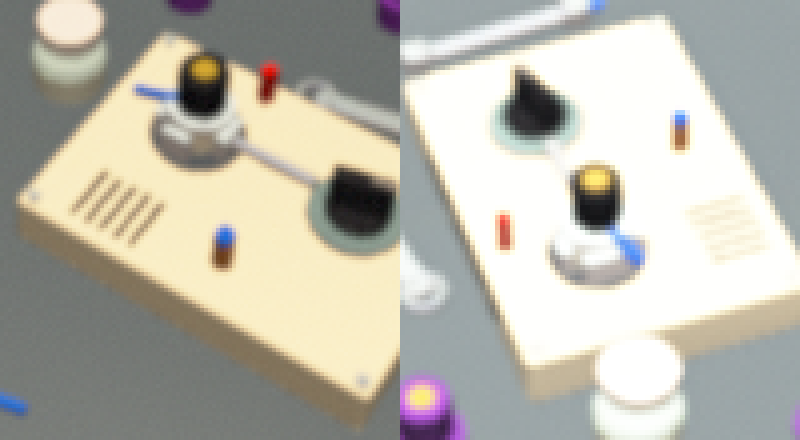

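The crop shows the white lamp with black cap at scene (316,212) / side (269,179), the red post top at scene (332,212) / side (251,186), the blue pointer tip at scene (299,217) / side (278,195), and the brown vial with blue cap at scene (321,254). The white lamp standing in the nest with the black cap is the one meant. The purple ones are look-alikes standing off the module.

Run:
```python
from h import *
s,d=load('scene0'),load('side0')
S=lambda x,y:(265+x/4-.5,195+y/4-.5); D=lambda x,y:(230+(x-400)/5-.5,143+y/5-.5)
for n,a,b in [('cap top',S(204,69),D(597,179)),('post',S(269,68),D(504,214)),('tip',S(137,90),D(642,262)),('knobtop',S(358,180),D(525,90)),('vialtop',S(224,232),D(680,116))]:
    X=tri((s,a),(d,b));print(n,X.round(4),(proj(s,X)-a).round(1),(proj(d,X)-b).round(1))
for n,uv in[('corner near',D(535,368)),('right',D(820,290)),('c',D(670,15)),('d',D(402,85))]: print(n,onz(d,uv,.045).round(3))
print('w',proj(load('wrist0'),[.5,.2,.1]))
```

```text
cap top [0.5438 0.0796 0.1177] [ 0.4 -0.2] [0.3 0.2]
post [0.4894 0.1089 0.0817] [ 0.5 -0.2] [0.4 0.2]
tip [0.5535 0.0336 0.0786] [ 0.3 -0.1] [0.3 0.1]
knobtop [0.5511 0.2062 0.0827] [ 1.5 -0.7] [1.1 0.7]
vialtop [0.6363 0.1424 0.0793] [ 0.4 -0.2] [0.3 0.2]
corner near [0.464 0.01  0.045]
right [ 0.661 -0.013  0.045]
c [0.693 0.273 0.045]
d [0.486 0.291 0.045]
w [ 761.75713417 -411.69087019]
```

>>> arm_command --travel '[[0.53, -0.78, 0.07], [0.53, -0.78, 0.07], [0.53, -0.78, 0.07], [0.53, -0.78, 0.07], [0.53, -0.78, 0.07], [0.53, -0.78, 0.07], [0.53, -0.78, 0.07], [0.53, -0.78, 0.07], [0.53, -0.78, 0.07], [0.53, -0.78, 0.07], [0.53, -0.78, 0.07], [0.53, -0.78, 0.07], [0.53, -0.78, 0.07], [0.53, -0.78, 0.07]]' --delta_rot '[[0, 0, -0.68], [0, 0, -0.68], [0, 0, -0.68], [0, 0, -0.68], [0, 0, -0.68], [0, 0, -0.68], [0, 0, -0.68], [0, 0, -0.68], [0, 0, -0.68], [0, 0, -0.68], [0, 0, -0.68], [0, 0, -0.68], [0, 0, -0.68], [0, 0, -0.68]]' --grip 1

```text
time_s: 1.9
tcp_pos: [0.5412, 0.2261, 0.2806]
eef_rot: [180.0, 0.0, -85.3]
contact_force: [0.1, 0.2, -0.3]
gripper_width: 0.0876
gripper_force: 0.0
```

Run:
```python
from h import *
s=r.get_state();print(s['time_s'],s['tcp_pos'],s['eef_rot'],s['joints'])
c=cap('wrist','w1');print(c['R'][2],proj(c,[.544,.08,.116]),proj(c,[.555,.2095,.089]))
cv2.imwrite('pics/w1b.png',cv2.resize(c['img'],(800,600),interpolation=3)[:,:,::-1])
```

```text
1.9 [0.54117816 0.22610652 0.28055351] [ 1.79997388e+02  6.85344423e-04 -8.53362575e+01] [ 4.17618379e+01  1.10676003e+01 -7.75943716e+00 -2.24194064e-03
 -7.11746323e+01 -3.70973720e+01]
[-0.02332612  0.28154979 -0.95926306] [289.73238534  28.83760784] [267.2376435  171.91872393]
```

View pics/w1b.png

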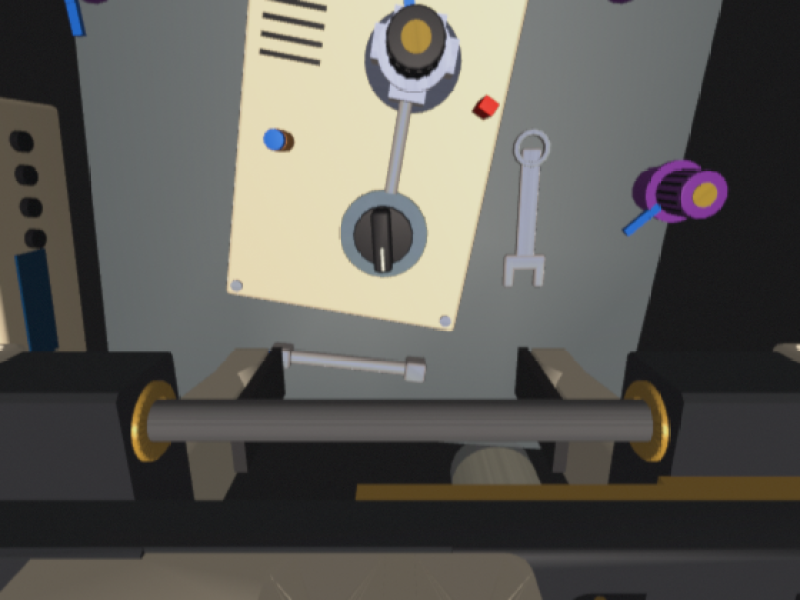

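The wrist view (800x600) shows the lamp cap at (416,37), the knob bar at (382,238), the post top at (486,106), the vial at (277,140) and the bottle at (495,470), under the gripper. I'll take a second wrist view further toward -y, where the lamp will be in frame.

>>> arm_command --travel '[[0, -0.16, -0.03], [0, -0.16, -0.03], [0, -0.16, -0.03], [0, -0.16, -0.03], [0, -0.16, -0.03]]' --delta_rot '[[0, 0, 0], [0, 0, 0], [0, 0, 0], [0, 0, 0], [0, 0, 0]]'

```text
time_s: 2.58
tcp_pos: [0.5416, 0.1467, 0.2657]
eef_rot: [-180.0, 0.0, -85.3]
contact_force: [-0.1, -0.2, 0.4]
gripper_width: 0.0877
gripper_force: 0.0
```

Run:
```python
from h import *
s=r.get_state();print(s['time_s'],s['tcp_pos'],s['eef_rot'])
c=cap('wrist','w2')
cv2.imwrite('pics/w2b.png',cv2.resize(c['img'],(800,600),interpolation=3)[:,:,::-1])
s,d=load('scene0'),load('side0')
print('bottle captop',tri((s,(473,219)),(d,(193,107))),'jar',tri((s,(283,200)),(d,(277.5,216))))
```

```text
2.575 [0.54158395 0.14667853 0.26574012] [-1.79977605e+02  1.05165370e-02 -8.53221625e+01]
bottle captop [0.42568192 0.45732247 0.18350933] jar [ 0.51443696 -0.0411238   0.07410811]
```

View pics/w2b.png

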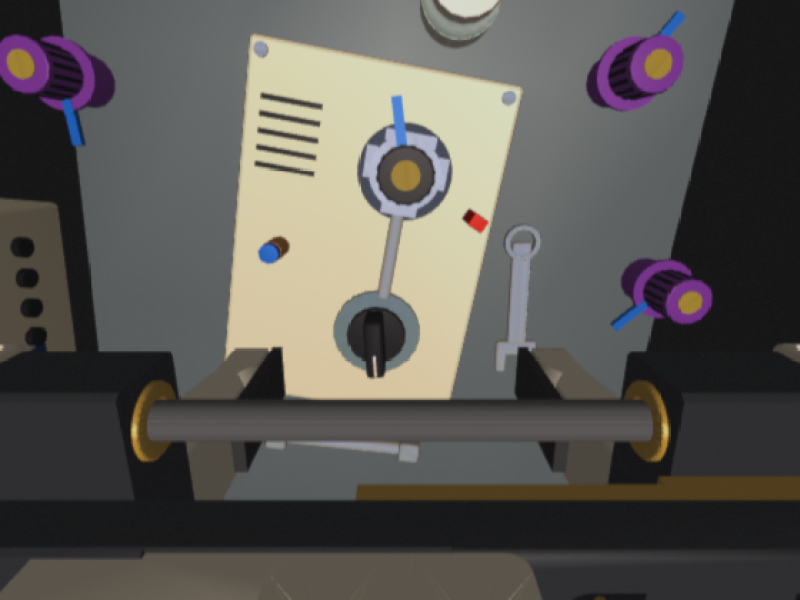

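The second view shows the cap disc at (405,175), the pointer tip at (397,97), the red post top at (478,222), the knob bar at (375,340) on its base disc (377,331), and the module screws at (261,49) and (508,98).

Run:
```python
from h import *
a,b=load('w1'),load('w2');q=lambda x,y:(x*.7-.15,y*.7-.15)
for n,u,v in [('cap',(416,37),(405,175)),('post',(488,104),(478,222)),('base',(384,233),(376.5,331)),('barend',(383,271),(376,376)),('barfar',(381,208),(374,311)),('vial',(275,139),(268,254))]:
    X=tri((a,q(*u)),(b,q(*v)));print(n,X.round(4),(proj(a,X)-q(*u)).round(1))
S=[onz(a,q(237,285),.045),onz(a,q(445,321),.045),onz(b,q(261,49),.045),onz(b,q(508,98),.045)]
print(np.round(S,4)); f=lambda v:np.degrees(np.arctan2(v[1],v[0]))
print('xang',f(S[0]-S[1]),f(S[2]-S[3]),'yang',f(S[1]-S[3]),f(S[0]-S[2]))
print('base z.057',onz(b,q(376.5,331),.053),onz(a,q(384,233),.053))
L=tri((a,q(416,37)),(b,q(405,175)))
t=onz(b,q(397,97),.0775);p=onz(b,q(478,222),.079);p1=onz(a,q(488,104),.079)
for n,x in(('tip',t),('post',p),('post1',p1)):print(n,x.round(4),np.linalg.norm((x-L)[:2]),f(x-L))
```

```text
cap [0.5433 0.0775 0.1156] [-0.3 -0. ]
post [0.489  0.1064 0.0803] [0.2 0. ]
base [0.5553 0.206  0.0505] [-0.2 -0. ]
barend [0.5528 0.2289 0.0865] [0.2 0. ]
barfar [0.5584 0.1851 0.0612] [0.1 0. ]
vial [0.636  0.1414 0.0816] [-0.6 -0.1]
[[0.6764 0.2613 0.045 ]
 [0.4967 0.2791 0.045 ]
 [0.6518 0.0018 0.045 ]
 [0.4723 0.0193 0.045 ]]
xang -5.6686369477039085 -5.583324275947356 yang 84.64339344843599 84.56972880320069
base z.057 [0.55545    0.20504847 0.053     ] [0.55496194 0.20561947 0.053     ]
tip [0.5526 0.0292 0.0775] 0.04918892330605463 -79.15103622693302
post [0.4886 0.1066 0.079 ] 0.062000937258806406 152.0267874763399
post1 [0.4891 0.1063 0.079 ] 0.06142972988389837 152.05186542183458
```

>>> arm_command --travel '[[0.028, 0.12, -0.1], [0.028, 0.12, -0.2], [0.028, 0.12, -0.3], [0.028, 0.12, -0.366], [0.028, 0.12, -0.366], [0.028, 0.12, -0.366], [0.028, 0.12, -0.366], [0.028, 0.12, -0.366]]' --delta_rot '[[0, 0, 0], [0, 0, 0], [0, 0, 0], [0, 0, 0], [0, 0, 0], [0, 0, 0], [0, 0, 0], [0, 0, 0]]'

```text
time_s: 3.62
tcp_pos: [0.556, 0.2062, 0.084]
eef_rot: [-179.9, 0.1, -85.4]
contact_force: [-0.0, -0.6, -0.0]
gripper_width: 0.0877
gripper_force: 0.0
```

>>> arm_command --travel '[[0, 0, 0], [0, 0, 0], [0, 0, 0], [0, 0, 0], [0, 0, 0], [0, 0, 0], [0, 0, 0], [0, 0, 0]]' --delta_rot '[[0, 0, 0], [0, 0, 0], [0, 0, 0], [0, 0, 0], [0, 0, 0], [0, 0, 0], [0, 0, 0], [0, 0, 0]]' --grip 0 --newtons 30

```text
time_s: 4.62
tcp_pos: [0.5563, 0.206, 0.0828]
eef_rot: [-179.9, 0.0, -85.3]
contact_force: [2.1, -0.8, -5.1]
gripper_width: 0.0138
gripper_force: 29.9
```

>>> arm_command --travel '[[0, 0, 0], [0, 0, 0], [0, 0, 0], [0, 0, 0], [0, 0, 0], [0, 0, 0], [0, 0, 0], [0, 0, 0], [0, 0, 0], [0, 0, 0], [0, 0, 0], [0, 0, 0], [0, 0, 0], [0, 0, 0], [0, 0, 0], [0, 0, 0], [0, 0, 0]]' --delta_rot '[[0, 0, 0.06], [0, 0, 0.12], [0, 0, 0.18], [0, 0, 0.24], [0, 0, 0.3], [0, 0, 0.36], [0, 0, 0.42], [0, 0, 0.48], [0, 0, 0.54], [0, 0, 0.6], [0, 0, 0.66], [0, 0, 0.72], [0, 0, 0.78], [0, 0, 0.84], [0, 0, 0.88], [0, 0, 0.88], [0, 0, 0.88]]'

```text
time_s: 6.75
tcp_pos: [0.5587, 0.2085, 0.0828]
eef_rot: [-179.7, -0.3, -6.1]
contact_force: [11.5, 6.3, -11.8]
gripper_width: 0.0138
gripper_force: 29.9
```

>>> arm_command --travel '[[0, 0, 0], [0, 0, 0], [0, 0, 0], [0, 0, 0], [0, 0, 0.08], [0, 0, 0.16], [0, 0, 0.16]]' --delta_rot '[[0, 0, 0], [0, 0, 0], [0, 0, 0], [0, 0, 0], [0, 0, 0], [0, 0, 0], [0, 0, 0]]' --grip 1

```text
time_s: 7.62
tcp_pos: [0.5571, 0.2068, 0.1663]
eef_rot: [-179.8, -0.3, -6.1]
contact_force: [0.6, -0.2, -0.7]
gripper_width: 0.0785
gripper_force: 0.0
```

>>> arm_command --travel '[[-0.024, -0.08, 0.04], [-0.024, -0.16, 0.04], [-0.024, -0.258, 0.04], [-0.024, -0.258, 0.04], [-0.024, -0.258, 0.04], [-0.024, -0.258, 0.04]]' --delta_rot '[[0, 0, 0], [0, 0, 0], [0, 0, 0], [0, 0, 0], [0, 0, 0], [0, 0, 0]]'

```text
time_s: 8.38
tcp_pos: [0.5434, 0.0776, 0.1823]
eef_rot: [180.0, 0.0, -6.1]
contact_force: [-0.8, 0.6, 0.4]
gripper_width: 0.0878
gripper_force: 0.0
```

Run:
```python
from h import *
s=r.get_state();print(s['time_s'],s['tcp_pos'],s['eef_rot'],s['joints'])
c=cap('wrist','w3');d=cap('side','s3')
cv2.imwrite('pics/m3.png',np.hstack([cv2.resize(c['img'],(480,360)),cv2.resize(d['img'][130:242,220:320],(320,360),interpolation=3)])[:,:,::-1])
```

```text
8.375 [0.54339201 0.07756168 0.18230275] [ 1.79995221e+02  1.30433715e-02 -6.12190012e+00] [ 2.85731047e+01  1.16823197e+01 -2.04506929e+01 -4.12683134e-03
 -5.78804319e+01  5.53071903e+01]
```

View pics/m3.png

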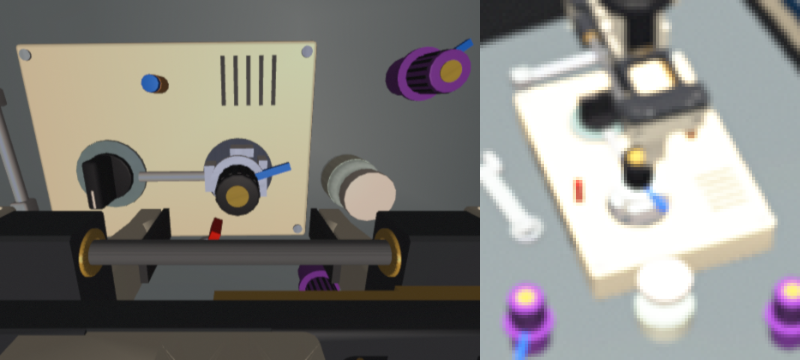

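The knob bar now lies along the module's x, so the clamp is loose. The lamp is still in its original place, with the cap under the jaws. I'll descend and grip the cap.

>>> arm_command --travel '[[0, 0, -0.06], [0, 0, -0.12], [0, 0, -0.156], [0, 0, -0.156], [0, 0, -0.156]]' --delta_rot '[[0, 0, 0], [0, 0, 0], [0, 0, 0], [0, 0, 0], [0, 0, 0]]'

```text
time_s: 9.1
tcp_pos: [0.5439, 0.0773, 0.1053]
eef_rot: [-180.0, -0.0, -6.1]
contact_force: [0.5, 0.9, -1.1]
gripper_width: 0.0876
gripper_force: 0.0
```

>>> arm_command --travel '[[0, 0, 0], [0, 0, 0], [0, 0, 0], [0, 0, 0], [0, 0, 0], [0, 0, 0], [0, 0, 0]]' --delta_rot '[[0, 0, 0], [0, 0, 0], [0, 0, 0], [0, 0, 0], [0, 0, 0], [0, 0, 0], [0, 0, 0]]' --grip 0 --newtons 15

```text
time_s: 9.98
tcp_pos: [0.5448, 0.0785, 0.1053]
eef_rot: [-179.8, -0.2, -6.1]
contact_force: [0.7, 6.6, 2.4]
gripper_width: 0.0359
gripper_force: 15.0
```

>>> arm_command --travel '[[0.002, 0.003, 0], [0.002, 0.003, 0], [0.002, 0.003, 0], [0.002, 0.003, 0], [0.002, 0.003, 0], [0.002, 0.003, 0], [0.002, 0.003, 0], [0.002, 0.003, 0], [0.002, 0.003, 0], [0.002, 0.003, 0], [0.002, 0.003, 0], [0.002, 0.003, 0], [0.002, 0.003, 0], [0.002, 0.003, 0]]' --delta_rot '[[0, 0, -0.08], [0, 0, -0.16], [0, 0, -0.24], [0, 0, -0.32], [0, 0, -0.4], [0, 0, -0.48], [0, 0, -0.56], [0, 0, -0.64], [0, 0, -0.72], [0, 0, -0.8], [0, 0, -0.88], [0, 0, -0.95], [0, 0, -0.95], [0, 0, -0.95]]'

```text
time_s: 11.72
tcp_pos: [0.5446, 0.0786, 0.1049]
eef_rot: [-180.0, 0.0, -91.5]
contact_force: [-0.9, 2.0, 4.0]
gripper_width: 0.0357
gripper_force: 15.0
```

>>> arm_command --travel '[[0, 0, 0], [0, 0, 0], [0, 0, 0], [0, 0, 0], [0, 0, 0], [0, 0, 0], [0, 0, 0], [0, 0, 0], [0, 0, 0]]' --delta_rot '[[0, 0, -0.08], [0, 0, -0.16], [0, 0, -0.24], [0, 0, -0.32], [0, 0, -0.4], [0, 0, -0.48], [0, 0, -0.49], [0, 0, -0.49], [0, 0, -0.49]]'

```text
time_s: 12.85
tcp_pos: [0.5445, 0.0789, 0.1048]
eef_rot: [180.0, 0.1, -135.6]
contact_force: [-2.0, 4.3, 4.4]
gripper_width: 0.0355
gripper_force: 15.0
```

Run:
```python
from h import *
s=r.get_state();print(s['time_s'],s['tcp_pos'],s['eef_rot'],s['contact_force'],s['moment'])
c=cap('wrist','w4');d=cap('side','s4');e=cap('scene','c4')
z=lambda c,X:(lambda p:cv2.resize(c['img'][p[1]-30:p[1]+30,p[0]-33:p[0]+33],(320,290),interpolation=3))(proj(c,X).astype(int))
X=[.53,.085,.08]
cv2.imwrite('pics/m4.png',np.hstack([cv2.resize(c['img'],(480,580)),np.vstack([z(d,X),z(e,X)])])[:,:,::-1])
```

```text
12.85 [0.54453217 0.0789071  0.10476196] [ 1.79987196e+02  5.62414069e-02 -1.35556585e+02] [-1.98457226  4.28026354  4.42157433] [2.01349509 0.85670437 0.05803844]
```

View pics/m4.png

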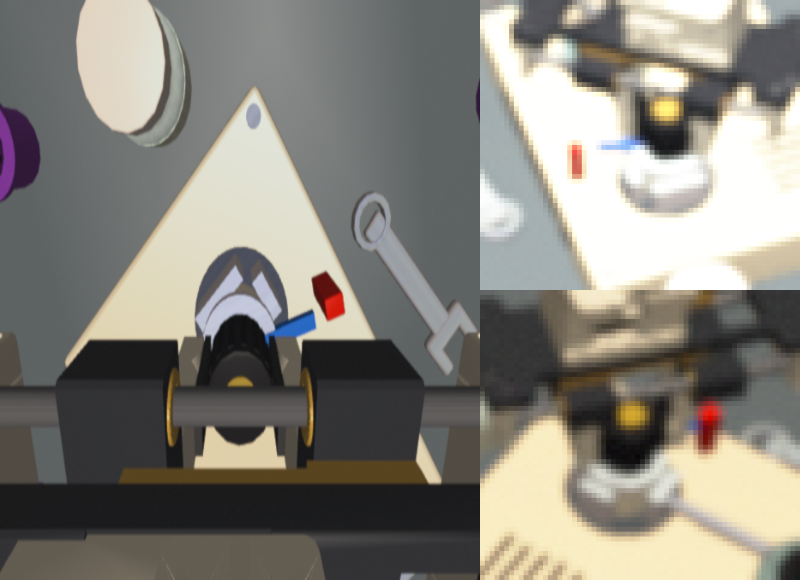

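The pointer is now turned close to the post: blue tip at about (315,320) and post top at about (326,287) in the wrist part. I'll measure it by colour.

```bash
cat > ang.py <<'E'
from h import *
def meas(fn,axes,blo=100):
    c=load(fn);im=c['img'].astype(int);R,G,B=im[...,0],im[...,1],im[...,2]
    b=(B>R+60)&(B>G+30);rd=(R>170)&(G<70)&(B<70)
    def comp(m,near):
        n,l,s,ce=cv2.connectedComponentsWithStats(m.astype(np.uint8));p=proj(c,near)
        k=min((i for i in range(1,n) if s[i,4]>8),key=lambda i:np.hypot(*(ce[i]-p)));ys,xs=np.where(l==k);return np.c_[xs,ys],ce[k]
    bp,_=comp(b,[.505,.1,.078]);rp,rc=comp(rd,[.489,.1064,.079])
    P=np.array([onz(c,u,.0785) for u in bp]);post=onz(c,rc,.079)
    print(fn,len(bp),len(rp),'post',post.round(4),rc)
    for ax in axes:
        ax=np.array(ax);v=(np.array([.4889,.1065])if 0 else post[:2])-ax;u=v/np.linalg.norm(v);n=np.array([-u[1],u[0]])
        d=P[:,:2]-ax;a=d@u;l=d@n
        k=np.polyfit(a,l,1);tip=a>a.max()-.008
        print(ax,'postdist',np.linalg.norm(v).round(4),'amax',a.max().round(4),'lat tip mean mm',1000*l[tip].mean().round(5),'fit@50',1000*np.polyval(k,.05),'slope deg',np.degrees(np.arctan(k[0])))
E
python3 - <<'E'
from ang import *
meas('w4',[(.5433,.0775),(.5445,.079),(.544,.078)])
E
```

```text
w4 619 311 post [0.4886 0.1073 0.079 ] [390.03536977 221.52411576]
[0.5433 0.0775] postdist 0.0623 amax 0.0491 lat tip mean mm -1.9200000000000002 fit@50 -2.31388268812685 slope deg -3.8529182004557208
[0.5445 0.079 ] postdist 0.0626 amax 0.0494 lat tip mean mm -1.39 fit@50 -1.8880289652706987 slope deg -5.483817973782891
[0.544 0.078] postdist 0.0626 amax 0.0494 lat tip mean mm -1.6900000000000002 fit@50 -2.123876469613863 slope deg -4.520104729985741
```

>>> arm_command --travel '[[0, 0, 0], [0, 0, 0], [0, 0, 0], [0, 0, 0]]' --delta_rot '[[0, 0, 0.013], [0, 0, 0.013], [0, 0, 0.013], [0, 0, 0.013]]'

```text
time_s: 13.5
tcp_pos: [0.5445, 0.0789, 0.1048]
eef_rot: [180.0, 0.1, -134.4]
contact_force: [-2.2, 5.5, 4.5]
gripper_width: 0.0357
gripper_force: 15.0
```

>>> arm_command --travel '[[0, 0, 0], [0, 0, 0], [0, 0, 0], [0, 0, 0], [0, 0, 0.08], [0, 0, 0.16], [0, 0, 0.2], [0, 0, 0.2]]' --delta_rot '[[0, 0, 0], [0, 0, 0], [0, 0, 0], [0, 0, 0], [0, 0, 0], [0, 0, 0], [0, 0, 0], [0, 0, 0]]' --grip 1

```text
time_s: 14.5
tcp_pos: [0.5452, 0.0786, 0.2064]
eef_rot: [-179.9, 0.2, -134.6]
contact_force: [0.3, -0.6, 0.4]
gripper_width: 0.0876
gripper_force: 0.0
```

>>> arm_command --travel '[[0.022, 0.06, 0], [0.022, 0.12, 0], [0.022, 0.18, 0], [0.022, 0.255, 0], [0.022, 0.255, 0], [0.022, 0.255, 0], [0.022, 0.255, 0], [0.022, 0.255, 0], [0.022, 0.255, 0], [0.022, 0.255, 0], [0.022, 0.255, 0], [0.022, 0.255, 0], [0.022, 0.255, 0]]' --delta_rot '[[0, 0, 0], [0, 0, 0.1], [0, 0, 0.2], [0, 0, 0.3], [0, 0, 0.4], [0, 0, 0.5], [0, 0, 0.54], [0, 0, 0.54], [0, 0, 0.54], [0, 0, 0.54], [0, 0, 0.54], [0, 0, 0.54], [0, 0, 0.54]]'

```text
time_s: 16.12
tcp_pos: [0.5554, 0.2058, 0.2046]
eef_rot: [-180.0, 0.0, -86.0]
contact_force: [-0.4, 0.4, 1.0]
gripper_width: 0.088
gripper_force: 0.0
```

Run:
```python
from ang import *
s=r.get_state();print(s['time_s'],s['tcp_pos'],s['eef_rot'],s['joints'][5])
c=cap('wrist','w5');print(proj(c,[.544,.078,.116]))
meas('w5',[(.5433,.0775),(.544,.078)])
```

```text
16.125 [0.55535674 0.20580182 0.20458858] [-1.79996708e+02  2.09736554e-03 -8.60031177e+01] -35.23229507730773
[310.54785234  32.83849628]
w5 421 164 post [0.4885 0.107  0.079 ] [373.25609756  90.68292683]
[0.5433 0.0775] postdist 0.0622 amax 0.0489 lat tip mean mm -0.31 fit@50 -0.33055896946037766 slope deg 0.025804905960560284
[0.544 0.078] postdist 0.0626 amax 0.0493 lat tip mean mm -0.1 fit@50 -0.16382249011436872 slope deg -0.6422993100898974
```

>>> arm_command --travel '[[0.002, 0.004, 0], [0.002, 0.004, 0], [0.002, 0.004, 0], [0.002, 0.004, 0], [0.002, 0.004, 0], [0.002, 0.004, 0], [0.002, 0.004, 0], [0.002, 0.004, 0], [0.002, 0.004, -0.08], [0.002, 0.004, -0.16], [0.002, 0.004, -0.22], [0.002, 0.004, -0.243], [0.002, 0.004, -0.243], [0.002, 0.004, -0.243]]' --delta_rot '[[0, 0, 0.11], [0, 0, 0.22], [0, 0, 0.33], [0, 0, 0.44], [0, 0, 0.55], [0, 0, 0.66], [0, 0, 0.77], [0, 0, 0.89], [0, 0, 0.89], [0, 0, 0.89], [0, 0, 0.89], [0, 0, 0.89], [0, 0, 0.89], [0, 0, 0.89]]'

```text
time_s: 17.92
tcp_pos: [0.5572, 0.2084, 0.0844]
eef_rot: [-179.9, -0.1, -5.9]
contact_force: [-0.5, -0.2, -0.1]
gripper_width: 0.0878
gripper_force: 0.0
```

>>> arm_command --travel '[[0, 0, 0], [0, 0, 0], [0, 0, 0], [0, 0, 0], [0, 0, 0], [0, 0, 0], [0, 0, 0], [0, 0, 0]]' --delta_rot '[[0, 0, 0], [0, 0, 0], [0, 0, 0], [0, 0, 0], [0, 0, 0], [0, 0, 0], [0, 0, 0], [0, 0, 0]]' --grip 0 --newtons 45

```text
time_s: 18.92
tcp_pos: [0.5566, 0.2087, 0.0831]
eef_rot: [-179.9, -0.0, -5.9]
contact_force: [-5.3, 7.8, -2.7]
gripper_width: 0.0139
gripper_force: 45.0
```

>>> arm_command --travel '[[0, 0, 0], [0, 0, 0], [0, 0, 0], [0, 0, 0], [0, 0, 0], [0, 0, 0], [0, 0, 0], [0, 0, 0], [0, 0, 0], [0, 0, 0], [0, 0, 0], [0, 0, 0], [0, 0, 0], [0, 0, 0], [0, 0, 0], [0, 0, 0], [0, 0, 0], [0, 0, 0]]' --delta_rot '[[0, 0, -0.06], [0, 0, -0.12], [0, 0, -0.18], [0, 0, -0.24], [0, 0, -0.3], [0, 0, -0.36], [0, 0, -0.42], [0, 0, -0.48], [0, 0, -0.54], [0, 0, -0.6], [0, 0, -0.66], [0, 0, -0.72], [0, 0, -0.77], [0, 0, -0.82], [0, 0, -0.86], [0, 0, -0.89], [0, 0, -0.89], [0, 0, -0.89]]'

```text
time_s: 21.18
tcp_pos: [0.5561, 0.2084, 0.0831]
eef_rot: [180.0, 0.0, -85.9]
contact_force: [-3.4, 4.3, 1.3]
gripper_width: 0.0138
gripper_force: 45.0
```

Run:
```python
from ang import *
s=r.get_state();print(s['time_s'],s['tcp_pos'],s['eef_rot'],s['contact_force'],s['moment'])
```

```text
21.175 [0.55612414 0.20844322 0.08307308] [ 1.79998169e+02  4.30630784e-02 -8.59111594e+01] [-3.35276661  4.28206999  1.31333655] [1.78348334 1.25344899 0.15581409]
```

>>> arm_command --travel '[[0, 0, 0], [0, 0, 0], [0, 0, 0], [0, 0, 0]]' --delta_rot '[[0, 0, -0.02], [0, 0, -0.03], [0, 0, -0.03], [0, 0, -0.03]]'

```text
time_s: 21.68
tcp_pos: [0.5562, 0.2084, 0.0831]
eef_rot: [180.0, 0.0, -88.5]
contact_force: [-2.7, 5.1, 1.0]
gripper_width: 0.0141
gripper_force: 46.1
```

>>> arm_command --travel '[[0, 0, 0], [0, 0, 0], [0, 0, 0], [0, 0, 0], [0, 0, 0.08], [0, 0, 0.16], [0, 0, 0.24], [0, 0, 0.24], [0, 0, 0.24]]' --delta_rot '[[0, 0, 0], [0, 0, 0], [0, 0, 0], [0, 0, 0], [0, 0, 0], [0, 0, 0], [0, 0, 0], [0, 0, 0], [0, 0, 0]]' --grip 1

```text
time_s: 22.8
tcp_pos: [0.5561, 0.2076, 0.2028]
eef_rot: [180.0, 0.0, -88.7]
contact_force: [0.4, 0.1, -1.6]
gripper_width: 0.0873
gripper_force: 0.0
```

>>> arm_command --travel '[[0, 0, 0.14], [0, -0.06, 0.14], [0, -0.06, 0.14], [0, -0.06, 0.14], [0, -0.06, 0.14], [0, -0.06, 0.14]]' --delta_rot '[[0, 0, 0], [0, 0, 0], [0, 0, 0], [0, 0, 0], [0, 0, 0], [0, 0, 0]]'

```text
time_s: 23.55
tcp_pos: [0.5562, 0.1781, 0.2723]
eef_rot: [179.9, -0.0, -88.7]
contact_force: [-0.4, -0.0, 0.2]
gripper_width: 0.0873
gripper_force: 0.0
```

Run:
```python
from ang import *
s=r.get_state();print(s['time_s'],s['tcp_pos'],s['eef_rot'])
c=cap('wrist','w6');meas('w6',[(.5433,.0775),(.544,.078)])
cv2.imwrite('pics/w6b.png',cv2.resize(c['img'][:300],(800,429),interpolation=3)[:,:,::-1])
```

```text
23.55 [0.55618943 0.17810939 0.27228047] [ 1.79937709e+02 -4.20493957e-02 -8.86706192e+01]
w6 228 89 post [0.4888 0.1072 0.079 ] [347.66292135 120.95505618]
[0.5433 0.0775] postdist 0.0621 amax 0.0489 lat tip mean mm -0.13999999999999999 fit@50 -0.026269345723795065 slope deg 0.7668667586735551
[0.544 0.078] postdist 0.0625 amax 0.0492 lat tip mean mm 0.12999999999999998 fit@50 0.134034072650571 slope deg 0.095394596350724
```

View pics/w6b.png

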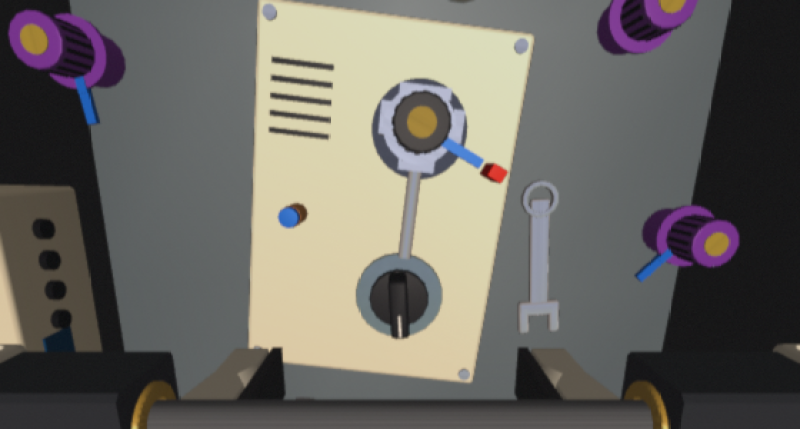

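The picture shows the pointer at (463,152) aimed straight at the post top (494,172). The knob bar at (399,300) is back at its tight angle, the vial and spanner haven't moved, and the gripper is clear. I'm handing in.

```bash
python3 -c "
from h import *
c=load('w6');print(onz(c,(422*.7-.15,121.5*.7-.15),.116))
print(close_job())"
```

```text
[0.54443941 0.07725353 0.116     ]
the job is handed in; nothing more can be done
None
```

The lamp is clamped again and its pointer aims at the red post, measured within about 0.2 mm of the post's centre line; the knob is turned clockwise to about 1.4 rad, and the job was handed in at about 24 s without a verdict being returned.

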